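# Hang the cement tin, then offer up the tee over the pipe

### The arm

A 7-joint arm with a two-finger parallel gripper is mounted at the origin on a cart in front of the work surface, level with it; the furniture and walls round the work are solid. World frame = base frame: x ahead of the robot, y to its left, z up, the work surface at z = 0. Lengths are in m, angles in rad, forces in N, time in s.
With the tool pointing down it reaches from about 0.4 to 0.85 m from the base axis. Payload 10.4 kg.
Tool frame: the origin (TCP) lies between the finger pads; the fingertips stand 14 mm ahead of it and the grasp point (between the pads) lies 5 mm behind it (r.finger_overhang is the z of the fingertips in the tool frame, in m); z points along the fingers, y is the line along which they close (so a half turn about z gives the same grasp; the last joint's range is limited). The gripper opens to 87 mm and grips with 3 to 60 N. Pads are 19 mm wide; open, the fingers measure 117 mm over their backs; the gripper's body (75 mm by 190 mm) begins 51 mm behind the grasp point.
Start: joints at [1.23, 0.332, -0.065, 1.46, 0.022, 1.35, -0.088], TCP at [0.195, -0.594, 0.237] pointing down, gripper open.
Joint ranges: [-2.6, 2.6], [-0.5, 2.12], [-1.47, 1.34], [0.16, 2.42], [-1.27, 4.41], [0.06, 2.06], [-2.6, 2.6]. Speed limits (rad/s): [2.22, 2.22, 2.79, 2.79, 3.14, 3.14, 3.14].

### API

Orientations are given as a unit quaternion [x, y, z, w].
In Python, from bench import r, optics gives the robot as it stands.
- The arm moves only by the shell command python3 -m pendant 'ROWS' [FORCE]. ROWS is JSON, a list of rows, each a list of 7 numbers: the closure, from -1 (fully open) to 1 (shut), then the shift along the tool's x, y, z scaled (see below), then the turn, a rotation vector about the tool's x, y, z scaled (see below). In form: [[grip, x, y, z, rx, ry, rz], ...]. A call has 1 to 8 rows; each row is the pose to reach, as a shift and turn from the pose commanded when the call began, along the tool's axes at that moment; what a row does not reach only later rows make up. The controller multiplies each number of a shift by 0.3 m and each number of a turn by 120 degrees. A row lasts 1/8 s, in which the tool goes at most 62.5 mm and 10.7 degrees, less where a joint would pass 70% of its speed; a pose out of reach is approached as far as the arm can. A call with a number of a shift or a turn outside -1 to 1 is refused whole. A call with a gripper value outside its range is refused whole. The fingers move at their own pace and stop on an object; FORCE is the grip in N (left out, the last holds). Time passes only in rows, so rows that repeat a pose let the fingers close. It gives the time, the measured TCP pose, the force, the opening and the grip force at its end, in the units of the state.
- r.read_state(): the state, without advancing time (a new reading comes with each control period).
- optics.camera(name): name is "scene" or "side" or "wrist"; returns a dict with "pixels" (420x560x3 uint8, red, green, blue), "vfov" (degrees; the focal length in pixels is half the picture's height over the tangent of half this angle, whatever the lens; pixels are square), "cx", "cy" (the principal point, pixels), "D" ([k1, k2, p1, p2, k3] as OpenCV has them; the pictures are not rectified), "rvec" (rotation vector, rad) and "tvec" (3), from world to camera coordinates, as OpenCV has them. Camera axes: x right, y down, z forward; pixel columns grow to the right and rows downward; lengths in m; the calibration is good to about 2 mm. A picture is of the moment at which its call begins. There is no depth.
- r.close_job(): hands the job in; it is judged then, once.
The state is a dict: "time": time; "joint_positions": joint angles; "joint_vel": joint speeds; "joint_torque": joint torques, N m; "ee_pos": TCP position; "eef_rot": TCP orientation; "ft_force": force on the tool from outside, world axes, zero at the start; "torque": the same for the moment, N m; "width": finger opening in m; "grip_force": force on a finger pad.
Only numpy, scipy, OpenCV 4.12 (cv2) and the standard library are available. Lean on these libraries where they do the work, as an engineer would, in place of code of your own. Each camera call takes 0.05 s, during which the arm holds its last target. There are 200 camera calls.

### The job

Get this pipe joint ready for me to cement: first hang the small cement tin by its wire handle on the double hook of the blue jointing stand and let go of it. Then fetch the grey pipe tee, lift it clear over the row of bottles and can, and hold it upright and centred over the end of the clamped pipe, side branch facing the way of the black line on the pipe, with about a finger's width of air (15 mm) between tee and pipe; the tee must not touch the pipe or the stand. Finish like that, still holding the tee in the air, the tin hanging and the bottles and can left standing where they are.

Things in the scene. Friction and masses are not known exactly. Their poses are not given: they have to be found in the camera images.
- stand: blue steel jointing stand, fixed; origin on the bench top, z up; base plate x -45..+80, y -135..+135, 8 mm thick. Near -y a dark collar (62 mm high, ears 41 mm either side) clamps the pipe at x -10, y -85. Near +y a 20 mm post with an 84 mm wide head plate (front face x +45, y +70, top at 203 mm) carries the double hook: two prongs from the plate toward -x, with an open gap between them.
- hook (a point): point midway between the two prongs, over their saddles, 195 mm above the bench: where the middle of the tin's handle lies when it hangs. Axes as the stand's. Prongs 6 mm thick at y +-30 mm run along x; at x 0 each dips (underside 187 mm above bench), at x -22 mm it ends in an upturned tip 210 mm above bench. Bring the handle in from the -x side over the tips, then down.
- tin: loose closed silver tin, plain red label with a yellow band, 90 mm across, about 0.36 kg (varies). Origin at the centre of its underside, z up. Body 81 mm tall, black cap up to 94 mm. A wire handle (bail) is hinged on ears at y +-48 mm, 66 mm high; its straight top wire, 4 mm thick, runs along y from -42 to +42 mm, with a free-turning black roller grip (12 mm thick, 36 mm long) in the middle.
- grip (a point): middle of the tin's wire handle, on the axis of the roller grip, 79 mm from the ear hinge (145 mm above the tin's underside when the handle stands upright). Its y axis lies along the roller and the top wire.
- bail (a joint): lean of the wire handle, rad: 0 = upright, positive = top leans to the tin's +x. Light friction keeps it where it is; when lifted by the roller the tin swings plumb under the grip.
- tee: loose grey plastic pipe tee, standing upright on one end, 0.09 kg. Origin at the centre of its lower mouth, z up along the run. Run 88 mm tall, 50 mm outer diameter at both end sockets (the top one from 64 to 88 mm), 46 mm between; bore 41 mm. Side branch of 50 mm diameter along the tee's +x at 44 mm height, ending 55 mm from the run's axis. Best grasped from above, closing along its y.
- branch (a point): centre of the mouth of the tee's side branch, 55 mm from the run's axis along the tee's +x, 44 mm above its lower mouth.
- pipe: off-white plastic pipe stub, 40 mm outer diameter, 34 mm bore, standing upright in the collar of the stand, fixed; upper end 130 mm above the bench. Origin on its axis 8 mm above the bench, z up; its +x points from the axis to the black line, 5 mm wide and 60 mm long, drawn down the outside of its upper end and across the rim.
- pipe_end (a point): centre of the pipe's open upper end, 130 mm above the bench, z up.
- glue_a: loose squeeze bottle, dark lower half, standing in the row between the tee and the stand: body 47 mm across and 94 mm tall, thin nozzle up to 168 mm; red nozzle; leave it standing. Origin at the centre of its underside, z up.
- glue_b: loose squeeze bottle, dark lower half, standing in the row between the tee and the stand: body 47 mm across and 94 mm tall, thin nozzle up to 168 mm; red nozzle; leave it standing. Origin at the centre of its underside, z up.
- glue_c: loose squeeze bottle, dark lower half, standing in the row between the tee and the stand: body 47 mm across and 94 mm tall, thin nozzle up to 168 mm; light blue nozzle; leave it standing. Origin at the centre of its underside, z up.
- can_a: loose spray can with black cap, 65 mm across, 199 mm tall, standing in the same row; leave it standing. Origin at the centre of its underside, z up.
Things that resemble listed ones, but are neither listed nor needed, are in the scene too. Leave any pink look-alike of the glue_c alone.

How it is judged:
By the outcome, as a careful person would: the job done as asked, in the order asked, and still so for the second after the job is handed in, while the arm keeps its last pose, push and grip.
It also fails if it takes over 61 s, if anything falls off the work surface, if the arm or the gripper's body presses on something with over 40 N, if the wrist force passes 120 N, or if a joint passes its speed limit or range.

## Working session

There is one attempt and no reset: what is moved stays moved. The work goes in short steps, Python scripts to look and compute and a shell command to move; the robot and the scene stay as the last step left them, time stands still between calls to the robot, and variables do not carry over. Pictures are saved under pics/ and viewed, at most 10 in all, crops included, and the job is handed in when it is done.

```bash
ls; mkdir -p pics; cat > h.py <<'E'
import numpy as np, cv2
from scipy.spatial.transform import Rotation as R
from scipy.optimize import least_squares
def K(c):
    h=c["pixels"].shape[0]; f=h/2/np.tan(np.radians(c["vfov"])/2)
    return np.array([[f,0,c["cx"]],[0,f,c["cy"]],[0,0,1.]])
def proj(c,P):
    return cv2.projectPoints(np.array(P,float).reshape(-1,1,3),np.array(c["rvec"],float),np.array(c["tvec"],float),K(c),np.array(c["D"],float))[0].reshape(-1,2)
def ray(c,uv):
    n=cv2.undistortPoints(np.array(uv,float).reshape(1,1,2),K(c),np.array(c["D"],float)).ravel()
    M=cv2.Rodrigues(np.array(c["rvec"],float))[0]; o=-M.T@np.array(c["tvec"],float)
    d=M.T@np.array([n[0],n[1],1]); return o,d/np.linalg.norm(d)
def onz(c,uv,z):
    o,d=ray(c,uv); return o+d*(z-o[2])/d[2]
def tri(obs):
    A=np.zeros((3,3));b=np.zeros(3)
    for c,uv in obs:
        o,d=ray(c,uv);Q=np.eye(3)-np.outer(d,d);A+=Q;b+=Q@o
    p=np.linalg.solve(A,b); return p,[np.linalg.norm(proj(c,p)[0]-uv) for c,uv in obs]
def save(name,img,s=1):
    cv2.imwrite(name,cv2.resize(np.ascontiguousarray(img[:,:,::-1]),None,fx=s,fy=s,interpolation=cv2.INTER_CUBIC))
def snap(*names):
    import pickle
    from bench import optics
    d={n:optics.camera(n) for n in names}
    for n in names: pickle.dump(d[n],open(f"{n}.pkl","wb"))
    return d
def load(n):
    import pickle; return pickle.load(open(f"{n}.pkl","rb"))
E
python3 - <<'E'
from h import *
from bench import r
d=snap("scene","side","wrist")
for n in d: save(f"pics/{n}0.png",d[n]["pixels"],1.42); print(n,-cv2.Rodrigues(np.array(d[n]["rvec"]))[0].T@np.array(d[n]["tvec"]),d[n]["vfov"],d[n]["D"])
print(r.read_state())
E
```

```text
pics
scene [-0.30293095  0.5911085   0.74391693] 55.63625372491103 [0.00328999 0.         0.         0.         0.        ]
side [ 0.57175562 -1.15356372  0.74558411] 53.304274511180076 [0.0108719 0.        0.        0.        0.       ]
wrist [ 0.26748863 -0.56903974  0.38498294] 67.76120773386953 [0.02204483 0.         0.         0.         0.        ]
{'time': 0.15, 'joint_positions': array([ 1.23039135,  0.33269948, -0.06468348,  1.46071895,  0.02160381,
        1.34988019, -0.08846542]), 'joint_vel': array([-6.31863452e-04, -1.76873218e-03, -5.88771978e-04, -1.79749449e-03,
        8.54679826e-05, -7.52777433e-04,  3.53231362e-04]), 'joint_torque': array([ 2.23382172e-03, -6.23634553e+01,  2.54517171e-02, -3.90141141e+01,
       -6.13216893e-02,  3.73353297e-02,  1.45807599e-04]), 'ee_pos': array([ 0.19521153, -0.59345959,  0.23596771]), 'eef_rot': array([ 9.87398560e-01,  1.58252421e-01, -1.05096834e-04, -4.94304130e-04]), 'ft_force': array([ 0.04558753, -0.02796892,  0.67081833]), 'torque': array([-0.00079495, -0.00104215, -0.00189905]), 'grip_force': 0.0, 'width': 0.08706987060986189}
```

View pics/scene0.png

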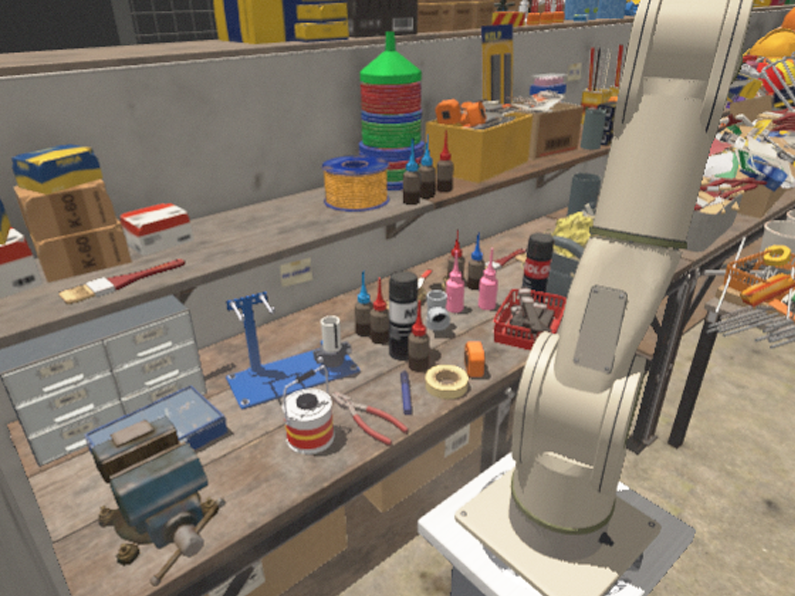

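View pics/side0.png

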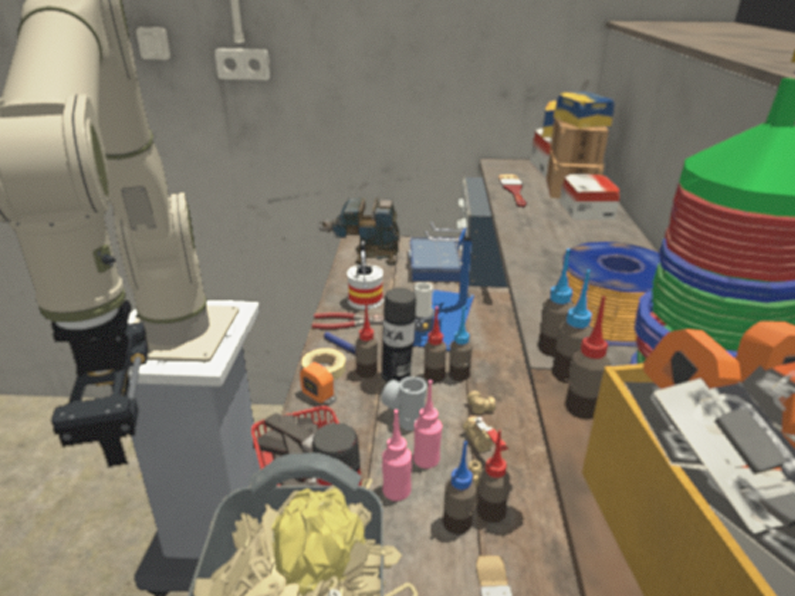

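The scene picture shows the tin (silver, red label with yellow band) at 1.42x px (309,420), the stand at (290,375), the pipe at (331,335), the hook at (248,305) and the tee at (437,310). The row is blue- and red-nozzled bottles (363,310), (379,318), the can (403,315) and a red-nozzled bottle (419,345). In the side picture the tee is at (405,397).

Candidates for confusion:
- **Tin:** only (309,420). The black-capped cans are spray cans.
- **Tee:** only (437,310). The brass fittings at side (480,400) and (478,432) are not it.
- **Bottles in the row:** the pink ones at (455,290) and (488,285), and the red and blue ones further back, are look-alikes.

I'll check with close crops.

```bash
python3 - <<'E'
from h import *
def crop(n,x0,y0,w,h,s,out):
    c=load(n); im=c["pixels"][y0:y0+h,x0:x0+w][:,:,::-1]
    im=cv2.resize(im,None,fx=s,fy=s,interpolation=cv2.INTER_CUBIC)
    for x in range(-(-x0//10)*10,x0+w,10):
        cv2.line(im,((x-x0)*s,0),((x-x0)*s,4 if x%20 else 9),(0,255,255),1)
        if x%20==0: cv2.putText(im,str(x),((x-x0)*s+2,18),0,.35,(0,255,255),1)
    for y in range(-(-y0//10)*10,y0+h,10):
        cv2.line(im,(0,(y-y0)*s),(4 if y%20 else 9,(y-y0)*s),(0,255,255),1)
        if y%20==0: cv2.putText(im,str(y),(10,(y-y0)*s+4),0,.35,(0,255,255),1)
    cv2.imwrite(out,im)
crop("scene",155,195,198,135,4,"pics/s1.png")
crop("side",212,150,125,150,4,"pics/d1.png")
E
```

```text
(no output)
```

View pics/s1.png

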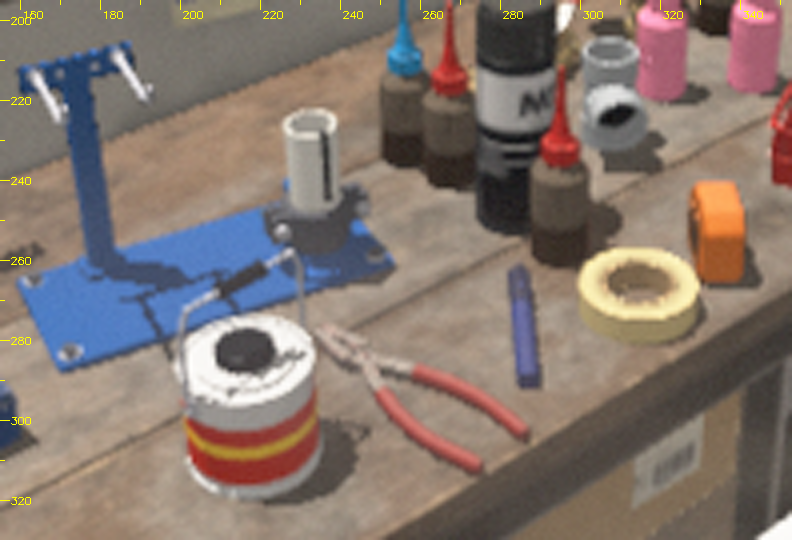

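View pics/d1.png

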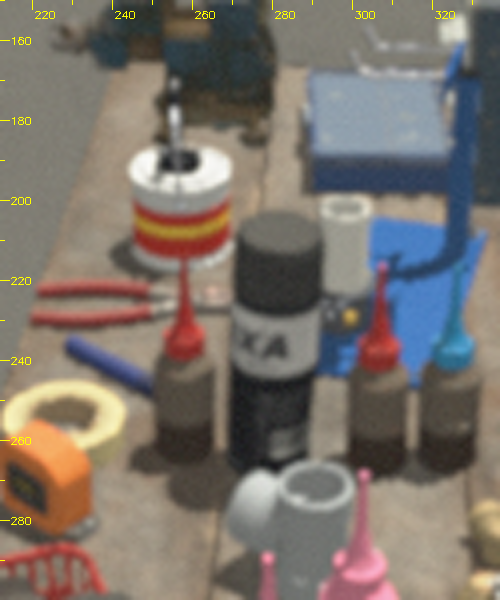

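```bash
cat > m.py <<'E'
from h import *
S=load("scene");D=load("side")
s=lambda x,y:np.array([155+x/4,195+y/4]); d=lambda x,y:np.array([212+x/4,150+y/4])
np.set_printoptions(precision=4,suppress=True)
for n,a,b in [("pipe_end",s(312,126),d(346,208)),("tip+",s(60,120),d(368,25)),("tip-",s(150,100),d(358,62)),("teetop",s(611,51),d(316,484)),("roller",s(242,276),d(174,95)),("cap",s(246,348),d(178,160)),
 ("nozC?",s(404,-40),d(460,255)),("can",s(516,0),d(279,232)),("redfront",s(561,75),d(184,262)),("redback",s(449,0),d(382,265))]:
    print(n,*tri([(S,a),(D,b)]))
for n,p in [("A",s(18,278)),("B",s(62,364)),("C",s(395,266)),("Dd",s(287,182))]: print(n,onz(S,p,.008))
for n,p in [("he1",s(185,308)),("he2",s(295,252))]: print(n,[onz(S,p,z) for z in (.13,.145)])
print("tin base S",onz(S,s(250,493),0),"branch",onz(S,s(614,119),.044))
print("pipe rim/line", onz(S,s(312,126),.13), onz(S,s(327,134),.13))
for n,p,q in [("blue",s(404,160),d(447,463)),("redb",s(448,182),d(375,468)),("redf",s(560,262),d(182,460)),("can",s(505,228),d(265,465))]: print(n,onz(S,p,0),onz(D,q,0))
def res(v):
    x,y,t=v[:3];c,s_=np.cos(t),np.sin(t)
    W=lambda X,Y,Z:[x+c*X-s_*Y,y+s_*X+c*Y,Z]
    h=v[3]
    P=[W(.08,.135,.008),W(-.045,.135,.008),W(-.045,-.135,.008),W(.08,-.135,.008),W(-.01,-.085,.13),W(h-.022,.1,.209),W(h-.022,.04,.209)]
    O=[s(18,278),s(62,364),s(395,266),s(287,182),s(312,126),s(60,120),s(150,100)]
    Q=[P[4],P[5],P[6]];OQ=[d(346,208),d(368,25),d(358,62)]
    return np.r_[(proj(S,P)-O).ravel(),(proj(D,Q)-OQ).ravel()]
f=least_squares(res,[.6,.2,0,0],x_scale=[.1,.1,.1,.1],loss="soft_l1");print("stand",f.x,res(f.x).round(1))
x,y,t,h=f.x;c,q=np.cos(t),np.sin(t)
print("hook",x+c*h-q*.07,y+q*h+c*.07,"pipe",x-c*.01+q*.085,y-q*.01-c*.085)
E
python3 m.py
```

```text
pipe_end [0.5728 0.0222 0.125 ] [np.float64(0.9440961798884787), np.float64(0.9023764221905441)]
tip+ [0.5863 0.2147 0.2022] [np.float64(1.7347046047837995), np.float64(1.3422519135045352)]
tip- [0.5788 0.1503 0.1953] [np.float64(1.3224020230394318), np.float64(1.0951796113001433)]
teetop [ 0.559  -0.2837  0.0847] [np.float64(0.5775910980046748), np.float64(0.7790113611081207)]
roller [0.42   0.1822 0.1472] [np.float64(1.082412845388356), np.float64(0.7818012849841032)]
cap [0.4235 0.1815 0.0858] [np.float64(0.4274349217719651), np.float64(0.31234035144337463)]
nozC? [ 0.6559 -0.1387  0.1802] [np.float64(0.7664251302777992), np.float64(0.9227083152023262)]
can [ 0.5272 -0.1444  0.1929] [np.float64(0.7664581284378493), np.float64(0.8655444836319924)]
redfront [ 0.4598 -0.1302  0.1591] [np.float64(0.646162923722053), np.float64(0.6891805045717477)]
redback [ 0.6001 -0.1379  0.1668] [np.float64(0.2798710855901253), np.float64(0.3263979314860459)]
A [0.6966 0.2196 0.008 ]
B [0.5798 0.2429 0.008 ]
C [ 0.5157 -0.0102  0.008 ]
Dd [ 0.6714 -0.0152  0.008 ]
he1 [array([0.432 , 0.2162, 0.13  ]), array([0.414 , 0.2254, 0.145 ])]
he2 [array([0.436 , 0.1296, 0.13  ]), array([0.4179, 0.1409, 0.145 ])]
tin base S [0.3891 0.2082 0.    ] branch [ 0.5199 -0.2527  0.044 ]
pipe rim/line [0.5613 0.0275 0.13  ] [0.5444 0.0258 0.13  ]
blue [ 0.6433 -0.1189  0.    ] [ 0.6558 -0.1383  0.    ]
redb [ 0.5906 -0.1254  0.    ] [ 0.6022 -0.1478  0.    ]
redf [ 0.4426 -0.1182  0.    ] [ 0.4586 -0.1467  0.    ]
can [ 0.5066 -0.1166  0.    ] [ 0.5206 -0.1491  0.    ]
stand [ 0.5966  0.1045 -0.1832 -0.0052] [-1.4 -0.1 -0.3  0.9  0.1 -2.9 10.2 -0.4 -0.6 -1.8  0.6 -4.6 -0.6 -5.2
 -1.1 -0.8 -0.3 -0.  -1.1 -2.8]
hook 0.6042074197713255 0.1742465432644205 pipe 0.5712399225690766 0.02271662473780188
```

The crops confirm the choices:
- **Tin:** handle upright, roller at scene (215,264).
- **Tee:** top mouth at (308,208), branch facing the scene camera at (309,224).
- **Pipe:** black line at scene (236,232).

The hook tips were picked roughly, so I'll look at them with the wrist camera after the first move.

```bash
cat > go.py <<'E'
import sys; from h import *; from bench import r
# usage: go.py x y z yaw ; prints scaled row for target TCP pose, tool straight down, tool x at yaw
x,y,z,yaw=map(float,sys.argv[1:5]); s=r.read_state()
R0=R.from_quat(s["eef_rot"]); c,q=np.cos(yaw),np.sin(yaw)
R1=R.from_matrix(np.array([[c,q,0],[q,-c,0],[0,0,-1]]))
t=R0.inv().apply(np.array([x,y,z])-s["ee_pos"])/.3; w=(R0.inv()*R1).as_rotvec(degrees=True)/120
m=R0.as_matrix(); print("t",round(s["time"],2),"pos",s["ee_pos"].round(4),"yaw",np.arctan2(m[1,0],m[0,0]).round(4),"z",m[:,2].round(4),"w",round(s["width"],4),"g",round(s["grip_force"],1),"F",np.round(s["ft_force"],1))
print("row",t.round(4).tolist(),w.round(4).tolist())
E
python3 go.py .42 -.42 .36 .7; python3 go.py .42 -.1 .36 1.2
```

```text
t 0.15 pos [ 0.1952 -0.5935  0.236 ] yaw 0.3178 z [-4.e-04  9.e-04 -1.e+00] w 0.0871 g 0.0 F [ 0.  -0.   0.7]
row [0.8924, -0.3155, -0.4132] [-0.0005, -0.0001, -0.1825]
t 0.15 pos [ 0.1952 -0.5935  0.236 ] yaw 0.3178 z [-4.e-04  9.e-04 -1.e+00] w 0.0871 g 0.0 F [ 0.  -0.   0.7]
row [1.2258, -1.3287, -0.4122] [-0.0005, -0.0002, -0.4212]
```

```bash
python3 -m pendant '[[-1,0,0,-0.2,0,0,0],[-1,0.2,-0.07,-0.413,0,0,-0.05],[-1,0.4,-0.14,-0.413,0,0,-0.1],[-1,0.6,-0.21,-0.413,0,0,-0.14],[-1,0.8,-0.28,-0.413,0,0,-0.18],[-1,0.892,-0.315,-0.413,0,0,-0.18]]'; python3 go.py .42 -.15 .36 1.2
```

```text
time: 0.9
ee_pos: [0.4217, -0.4185, 0.3605]
eef_rot: [0.94, 0.342, 0.0, -0.0]
ft_force: [0.2, -0.9, 0.6]
width: 0.0868
grip_force: 0.0
t 0.9 pos [ 0.4217 -0.4185  0.3605] yaw 0.6971 z [ 2.e-04  1.e-04 -1.e+00] w 0.0868 g 0.0 F [ 0.2 -0.9  0.6]
row [0.5702, -0.6897, 0.0016] [0.0, -0.0001, -0.2401]
```

```bash
python3 -m pendant '[[-1,0.13,-0.16,0,0,0,-0.06],[-1,0.26,-0.32,0,0,0,-0.12],[-1,0.39,-0.48,0,0,0,-0.18],[-1,0.52,-0.63,0,0,0,-0.24],[-1,0.57,-0.69,0,0,0,-0.24]]'; python3 go.py .42 .10 .36 1.5
```

```text
time: 1.52
ee_pos: [0.4189, -0.1482, 0.3608]
eef_rot: [0.824, 0.566, -0.0, 0.001]
ft_force: [0.3, -0.6, -0.4]
width: 0.0869
grip_force: 0.0
t 1.52 pos [ 0.4189 -0.1482  0.3608] yaw 1.2036 z [ 6.e-04 -1.e-03 -1.e+00] w 0.0869 g 0.0 F [ 0.3 -0.6 -0.4]
row [0.7736, -0.2936, 0.0019] [0.0004, 0.0004, -0.1415]
```

```bash
python3 -m pendant '[[-1,0.19,-0.07,0,0,0,-0.05],[-1,0.38,-0.15,0,0,0,-0.1],[-1,0.57,-0.22,0,0,0,-0.14],[-1,0.77,-0.293,0,0,0,-0.14],[-1,0.77,-0.293,0,0,0,-0.14],[-1,0.77,-0.293,0,0,0,-0.14]]'; python3 - <<'E'
from h import *
import pickle
c=snap("wrist")["wrist"]; pickle.dump(c,open("w1.pkl","wb"))
im=cv2.resize(c["pixels"][:,:,::-1],None,fx=1.4,fy=1.4,interpolation=cv2.INTER_CUBIC)
for k in range(0,560,20):
    cv2.line(im,(int(k*1.4),0),(int(k*1.4),5),(0,255,255),1); cv2.line(im,(0,int(k*1.4)),(5,int(k*1.4)),(0,255,255),1)
    if k%40==0: cv2.putText(im,str(k),(int(k*1.4),16),0,.35,(0,255,255),1); cv2.putText(im,str(k),(8,int(k*1.4)),0,.35,(0,255,255),1)
cv2.imwrite("pics/w1.png",im)
E
python3 go.py .42 .18 .2 1.57
```

```text
time: 2.28
ee_pos: [0.4212, 0.0948, 0.3603]
eef_rot: [0.735, 0.678, -0.0, 0.0]
ft_force: [0.8, 0.1, -0.1]
width: 0.087
grip_force: 0.0
t 2.33 pos [0.4213 0.0941 0.3602] yaw 1.4891 z [-4.e-04 -3.e-04 -1.e+00] w 0.087 g 0.0 F [ 0.3 -0.9  0.2]
row [0.2851, -0.0274, 0.5339] [-0.0002, 0.0002, -0.0386]
```

View pics/w1.png

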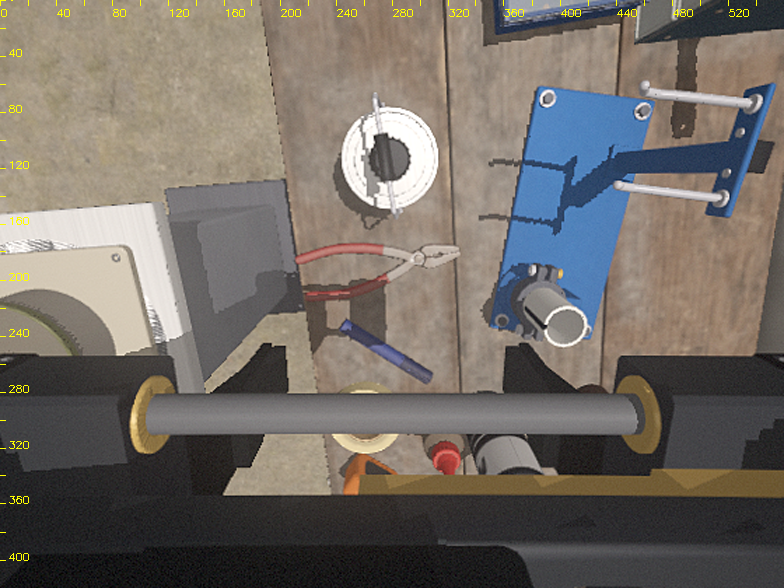

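The wrist view shows, in 1.4x pixels, the roller at (384,157), the prong tips at (645,87) and (619,185), the pipe rim at (565,325) and the line on the rim's left. I'll combine this with the other views.

```bash
cat > m2.py <<'E'
from h import *; import pickle
S=load("scene");D=load("side");W=pickle.load(open("w1.pkl","rb"))
s=lambda x,y:np.array([155+x/4,195+y/4]); d=lambda x,y:np.array([212+x/4,150+y/4]); w=lambda x,y:np.array([x/1.4,y/1.4])
np.set_printoptions(precision=4,suppress=True)
for n,o in [("roller",[(S,s(242,276)),(D,d(174,93)),(W,w(384.5,157))]),("roller2",[(S,s(242,276)),(W,w(384.5,157))]),
 ("cap",[(S,s(246,348)),(D,d(178,160)),(W,w(394,156))]),
 ("pipe",[(S,s(312,126)),(D,d(346,208)),(W,w(565,325))]),("pipe2",[(S,s(312,126)),(W,w(565,325))])]:
    print(n,*tri(o))
print("roller dir",onz(W,w(379,134),.145)-onz(W,w(390,180),.145))
t1=onz(W,w(645,87),.208);t2=onz(W,w(619,185),.208);print("tips@.208",t1,t2,(t1+t2)/2,np.linalg.norm(t1-t2))
b1=onz(W,w(756,103),.195);b2=onz(W,w(724,199),.195);print("bases",b1,b2)
def res(v,full=False):
    x,y,t,h=v;c,q=np.cos(t),np.sin(t)
    P_=lambda X,Y,Z:[x+c*X-q*Y,y+q*X+c*Y,Z]
    P=[P_(.08,.135,.008),P_(-.045,.135,.008),P_(-.045,-.135,.008),P_(-.01,-.085,.13)]
    a=(proj(S,P)-[s(18,278),s(62,364),s(395,266),s(312,126)]).ravel()
    b=(proj(D,[P[3]])-[d(346,208)]).ravel()
    P=[P_(.08,.135,.008),P_(-.045,.135,.008),P_(-.045,-.135,.008),P_(-.01,-.085,.13),P_(h-.022,.1,.209),P_(h-.022,.04,.209)]
    e=(proj(W,P)-[w(656,103),w(537,87),w(490,328),w(565,325),w(645,87),w(619,185)]).ravel()
    return np.r_[a,b,e]
f=least_squares(res,[.6,.1,-.18,0],x_scale=.1,loss="soft_l1");print("stand",f.x,res(f.x).round(1))
x,y,t,h=f.x;c,q=np.cos(t),np.sin(t)
print("hook",x+c*h-q*.07,y+q*h+c*.07,"pipe",x-c*.01+q*.085,y-q*.01-c*.085)
im=W["pixels"][205:260,350:430][:,:,::-1];a=cv2.resize(im,None,fx=5,fy=5,interpolation=cv2.INTER_CUBIC)
im=S["pixels"][215:255,220:245][:,:,::-1];b=cv2.resize(im,None,fx=10,fy=10,interpolation=cv2.INTER_CUBIC)
o=np.zeros((400,660,3),np.uint8);o[:275,:400]=a;o[:400,405:655]=b;cv2.imwrite("pics/line.png",o)
E
python3 m2.py
```

```text
roller [0.4199 0.1831 0.1482] [np.float64(1.421929049134508), np.float64(0.8854426245573157), np.float64(0.5855309736612204)]
roller2 [0.4196 0.1821 0.1449] [np.float64(0.6151616830313416), np.float64(1.4425323105303371)]
cap [0.4251 0.1833 0.0852] [np.float64(1.2269469578184662), np.float64(0.2997301049717248), np.float64(2.9457649454457635)]
pipe [0.5731 0.0226 0.1249] [np.float64(1.0405695655442717), np.float64(0.8197921040185862), np.float64(0.5546011967165012)]
pipe2 [0.5748 0.0201 0.1206] [np.float64(0.41804784907263287), np.float64(0.9695642385821602)]
roller dir [-0.0057  0.035   0.    ]
tips@.208 [0.5868 0.2087 0.208 ] [0.5749 0.1508 0.208 ] [0.5808 0.1798 0.208 ] 0.05917579403149688
bases [0.6654 0.1942 0.195 ] [0.6532 0.1342 0.195 ]
stand [ 0.5986  0.1039 -0.2051 -0.0112] [-1.2 -1.1 -1.1 -0.   0.  -2.7 -0.7 -1.8 -1.  -0.8 -0.2 -1.7  0.4 -1.2
 -0.5  0.2 -0.3  1.6  0.1  0.  -0.3  1.1]
hook 0.6018513062483823 0.17474640355709548 pipe 0.5714747121489072 0.02274725731484381
```

View pics/line.png

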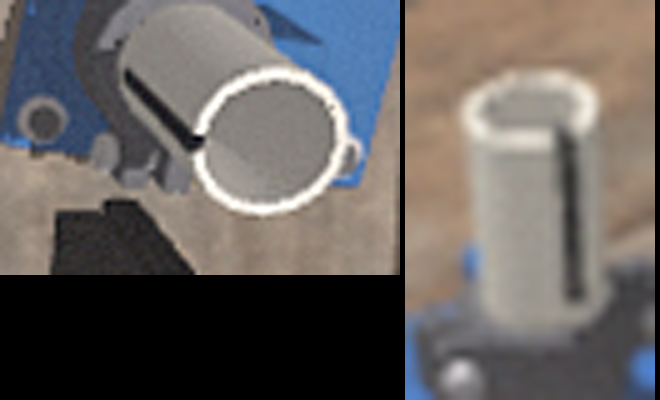

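```bash
python3 - <<'E'
from h import *; import pickle
S=load("scene");W=pickle.load(open("w1.pkl","rb"))
for c,a,b in [(W,(404.7,233.1),(389.6,233.2)),(S,(232.65,225.7),(235.8,228.2))]:
    p,q=onz(c,a,.13),onz(c,b,.13);print(p,q-p,np.degrees(np.arctan2(*(q-p)[[1,0]])),np.linalg.norm(q-p))
E
python3 go.py .4198 .1827 .22 1.73;python3 go.py .4198 .1827 .14 1.73
```

```text
[0.57321174 0.02351666 0.13      ] [-0.01915672  0.00138308  0.        ] 175.87050928779132 0.019206582133173077
[0.56582446 0.02554893 0.13      ] [-0.01814432  0.00135148  0.        ] 175.74018888237944 0.01819458455956299
t 2.33 pos [0.4213 0.0941 0.3602] yaw 1.4891 z [-4.e-04 -3.e-04 -1.e+00] w 0.087 g 0.0 F [ 0.3 -0.9  0.2]
row [0.294, -0.0289, 0.4673] [-0.0002, 0.0001, -0.115]
t 2.33 pos [0.4213 0.0941 0.3602] yaw 1.4891 z [-4.e-04 -3.e-04 -1.e+00] w 0.087 g 0.0 F [ 0.3 -0.9  0.2]
row [0.2941, -0.0288, 0.7339] [-0.0002, 0.0001, -0.115]
```

```bash
python3 -m pendant '[[-1,0.1,-0.01,0.1,0,0,-0.05],[-1,0.2,-0.02,0.25,0,0,-0.1],[-1,0.294,-0.029,0.4,0,0,-0.115],[-1,0.294,-0.029,0.467,0,0,-0.115],[-1,0.294,-0.029,0.467,0,0,-0.115],[-1,0.294,-0.029,0.55,0,0,-0.115],[-1,0.294,-0.029,0.63,0,0,-0.115],[-1,0.294,-0.029,0.66,0,0,-0.115]]'; python3 - <<'E'
from h import *
d=snap("scene","side")
o=np.zeros((520,790,3),np.uint8)
a=cv2.resize(d["scene"]["pixels"][225:325,185:255][:,:,::-1],None,fx=5,fy=5,interpolation=cv2.INTER_CUBIC)
b=cv2.resize(d["side"]["pixels"][130:220,230:285][:,:,::-1],None,fx=5,fy=5,interpolation=cv2.INTER_CUBIC)
o[:500,:350]=a;o[:450,360:635]=b;cv2.imwrite("pics/g1.png",o)
E
python3 go.py .4198 .1827 .14 1.73
```

```text
time: 3.32
ee_pos: [0.4201, 0.1827, 0.1624]
eef_rot: [0.649, 0.761, -0.0, 0.0]
ft_force: [0.4, -0.2, 0.2]
width: 0.087
grip_force: 0.0
t 3.42 pos [0.42   0.1832 0.1627] yaw 1.73 z [-3.e-04 -2.e-04 -1.e+00] w 0.0871 g 0.0 F [-0.3 -0.5  0.8]
row [-0.0015, -0.0008, 0.0755] [-0.0002, 0.0001, 0.0]
```

View pics/g1.png

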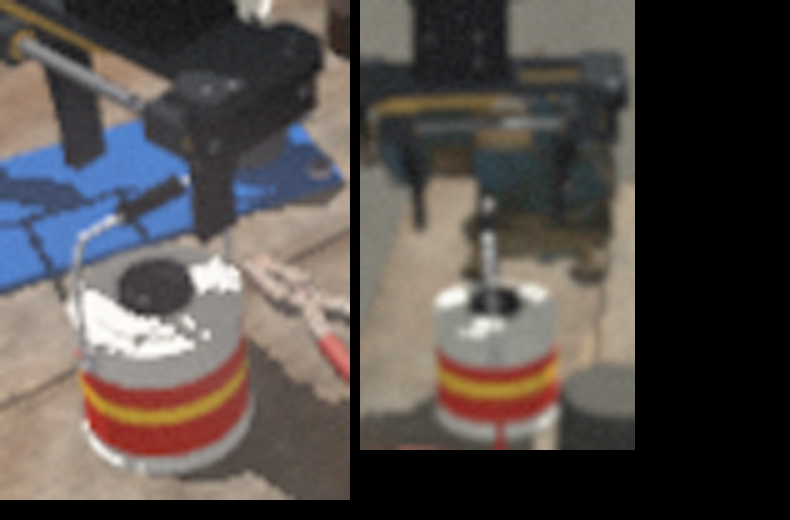

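The fingers straddle the handle roller (scene crop (150,200), side crop (490,215)). I'll lower and close.

```bash
python3 -m pendant '[[-1,0,0,0.04,0,0,0],[-1,0,0,0.076,0,0,0],[-1,0,0,0.076,0,0,0],[1,0,0,0.076,0,0,0],[1,0,0,0.076,0,0,0],[1,0,0,0.076,0,0,0],[1,0,0,0.076,0,0,0],[1,0,0,0.076,0,0,0]]' 25;  python3 -m pendant '[[1,0,0,0,0,0,0],[1,0,0,0,0,0,0],[1,0,0,0,0,0,0]]'; python3 go.py .4198 .1827 .27 1.73
```

```text
time: 4.42
ee_pos: [0.4197, 0.1839, 0.1397]
eef_rot: [0.648, 0.762, 0.0, 0.0]
ft_force: [-0.3, -0.3, -0.2]
width: 0.045
grip_force: 0.0
time: 4.8
ee_pos: [0.4196, 0.1839, 0.1396]
eef_rot: [0.648, 0.762, -0.0, 0.0]
ft_force: [1.0, 0.5, 0.4]
width: 0.015
grip_force: 0.0
t 4.8 pos [0.4196 0.1839 0.1396] yaw 1.7315 z [ 0.e+00 -1.e-04 -1.e+00] w 0.015 g 0.0 F [1.  0.5 0.4]
row [-0.0041, -0.0, -0.4346] [-0.0, 0.0, 0.0007]
```

```bash
python3 -m pendant '[[1,0,0,0,0,0,0],[1,0,0,0,0,0,0],[1,0,0,-0.02,0,0,0],[1,0,0,-0.06,0,0,0],[1,0,0,-0.12,0,0,0],[1,0,0,-0.2,0,0,0],[1,0,0,-0.28,0,0,0],[1,0,0,-0.28,0,0,0]]'; python3 go.py .50 .195 .255 1.368
```

```text
time: 5.8
ee_pos: [0.4206, 0.1845, 0.2258]
eef_rot: [0.648, 0.762, 0.001, 0.001]
ft_force: [0.2, 0.1, -4.6]
width: 0.01
grip_force: 24.7
t 5.8 pos [0.4206 0.1845 0.2258] yaw 1.7314 z [ 4.1e-03  4.0e-04 -1.0e+00] w 0.01 g 24.7 F [ 0.2  0.1 -4.6]
row [-0.0077, 0.2671, -0.0962] [0.0019, -0.0002, 0.1735]
```

```bash
python3 -m pendant '[[1,0,0.03,-0.03,0,0,0.03],[1,0,0.07,-0.06,0,0,0.06],[1,0,0.12,-0.09,0,0,0.09],[1,-0.004,0.17,-0.1,0,0,0.12],[1,-0.008,0.22,-0.1,0,0,0.15],[1,-0.008,0.25,-0.1,0,0,0.173],[1,-0.008,0.267,-0.1,0,0,0.173],[1,-0.008,0.267,-0.1,0,0,0.173]]'; python3 - <<'E'
from h import *
import pickle
c=snap("wrist","scene","side"); pickle.dump(c,open("v2.pkl","wb"))
o=np.zeros((600,790,3),np.uint8)
f=lambda im,k:cv2.resize(np.ascontiguousarray(im[:,:,::-1]),None,fx=k,fy=k,interpolation=cv2.INTER_CUBIC)
a=f(c["wrist"]["pixels"][60:300,200:560],1.5); o[:360,:540]=a
b=f(c["scene"]["pixels"][190:290,150:250],2.4); o[360:600,:240]=b
b=f(c["side"]["pixels"][130:230,240:350],4)[:240]; b=f(c["side"]["pixels"][130:230,240:350][:,:,::-1].copy()[:,:,::-1],2.4); o[360:600,260:260+b.shape[1]]=b
cv2.imwrite("pics/g2.png",o)
E
python3 go.py .602 .175 .25 1.366
```

```text
time: 6.8
ee_pos: [0.4989, 0.1944, 0.2531]
eef_rot: [0.774, 0.633, -0.0, -0.0]
ft_force: [-0.3, -0.1, -3.3]
width: 0.0106
grip_force: 24.7
t 6.95 pos [0.4987 0.1944 0.2535] yaw 1.37 z [-1.e-04 -3.e-04 -1.e+00] w 0.0102 g 24.7 F [-0.6  0.1 -3.3]
row [0.0053, 0.3503, 0.0118] [-0.0, 0.0002, 0.0019]
```

View pics/g2.png

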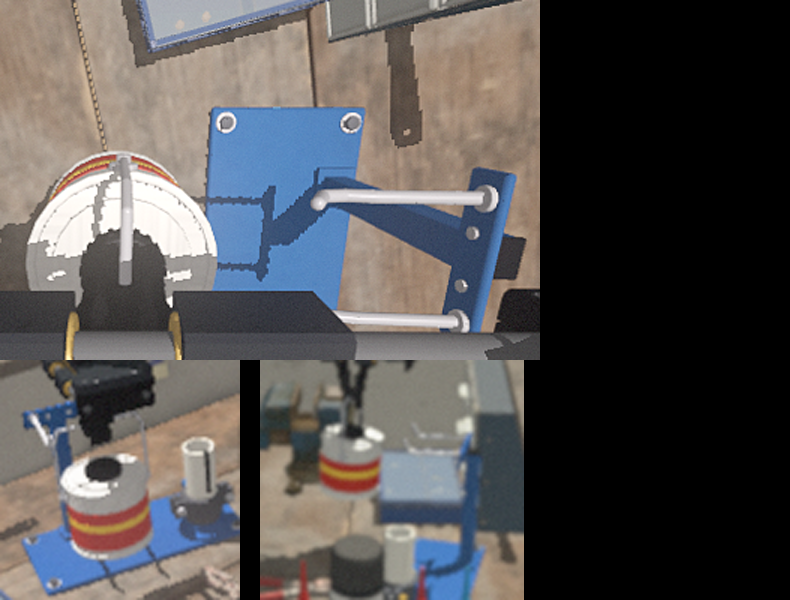

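```bash
python3 - <<'E'
from h import *; import pickle
W=pickle.load(open("w1.pkl","rb"));V=pickle.load(open("v2.pkl","rb"))["wrist"]
np.set_printoptions(precision=4,suppress=True)
v=lambda x,y:np.array([200+x/1.5,60+y/1.5])
print("tip+",*tri([(W,(460.7,62.1)),(V,v(318,203))]),onz(V,v(318,203),.207))
print("base",*tri([(W,np.array([756,103])/1.4),(V,v(489,197))]))
print("wire end",[onz(V,v(123,160),z) for z in (.25,.258,.266)])
a,b=onz(V,v(324,199),.2),onz(V,v(470,198),.2);print("prong dir",np.arctan2(b[1]-a[1],b[0]-a[0]))
a,b=onz(V,v(123,160),.258),onz(V,v(126,280),.258);print("wire dir",np.arctan2(a[1]-b[1],a[0]-b[0])-np.pi/2)
E
```

```text
tip+ [0.5873 0.2091 0.2062] [np.float64(0.49947922950020285), np.float64(0.6782804624208428)] [0.5866 0.2095 0.207 ]
base [0.664  0.1941 0.1966] [np.float64(0.24381762665009138), np.float64(0.3292856465131674)]
wire end [array([0.5105, 0.2495, 0.25  ]), array([0.5107, 0.2505, 0.258 ]), array([0.5109, 0.2516, 0.266 ])]
prong dir -0.19504628909993058
wire dir -0.17582546410889255
```

```bash
python3 go.py .6025 .1755 .23 1.37; python3 go.py .6025 .1755 .2 1.37
```

```text
t 6.95 pos [0.4987 0.1944 0.2535] yaw 1.37 z [-1.e-04 -3.e-04 -1.e+00] w 0.0102 g 24.7 F [-0.6  0.1 -3.3]
row [0.0073, 0.3516, 0.0785] [-0.0, 0.0002, -0.0]
t 6.95 pos [0.4987 0.1944 0.2535] yaw 1.37 z [-1.e-04 -3.e-04 -1.e+00] w 0.0102 g 24.7 F [-0.6  0.1 -3.3]
row [0.0073, 0.3516, 0.1785] [-0.0, 0.0002, -0.0]
```

```bash
python3 -m pendant '[[1,0.001,0.03,0,0,0,0],[1,0.002,0.08,0,0,0,0],[1,0.003,0.14,0,0,0,0],[1,0.004,0.2,0,0,0,0],[1,0.005,0.26,0,0,0,0],[1,0.006,0.31,0,0,0,0],[1,0.007,0.34,0,0,0,0],[1,0.007,0.352,0,0,0,0]]' && python3 -m pendant '[[1,0,0,0,0,0,0],[1,0,0,0,0,0,0],[1,0,0,0.04,0,0,0],[1,0,0,0.08,0,0,0],[1,0,0,0.11,0,0,0],[1,0,0,0.14,0,0,0],[1,0,0,0.16,0,0,0],[1,0,0,0.16,0,0,0]]'; python3 - <<'E'
from h import *
import pickle
c=snap("wrist","scene","side"); pickle.dump(c,open("v3.pkl","wb"))
o=np.zeros((600,790,3),np.uint8)
f=lambda im,k:cv2.resize(np.ascontiguousarray(im[:,:,::-1]),None,fx=k,fy=k,interpolation=cv2.INTER_CUBIC)
o[:300,:450]=f(c["wrist"]["pixels"][100:300,200:500],1.5)
o[:280,460:740]=f(c["side"]["pixels"][120:190,270:340],4)
o[300:600,:375]=f(c["scene"]["pixels"][195:255,155:230],5)
cv2.imwrite("pics/g3.png",o)
E
python3 go.py .6025 .1755 .19 1.37
```

```text
time: 7.95
ee_pos: [0.603, 0.1752, 0.2532]
eef_rot: [0.775, 0.632, -0.001, -0.0]
ft_force: [-4.0, 0.3, -5.4]
width: 0.01
grip_force: 24.7
time: 8.95
ee_pos: [0.6028, 0.1752, 0.2052]
eef_rot: [0.775, 0.632, -0.0, -0.0]
ft_force: [0.1, -0.3, -3.8]
width: 0.01
grip_force: 24.7
t 9.1 pos [0.6032 0.1754 0.2061] yaw 1.3691 z [ 9.e-04  1.e-04 -1.e+00] w 0.0104 g 24.7 F [ 0.4  0.3 -3.8]
row [-0.0001, -0.0025, 0.0536] [0.0004, -0.0001, -0.0004]
```

View pics/g3.png

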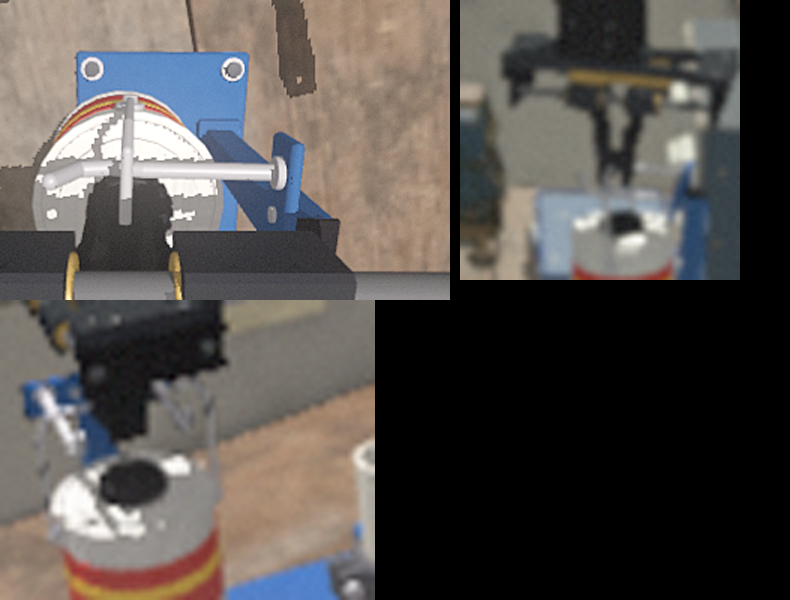

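The wrist crop shows the top wire at (127,170) crossing over the prong behind its tip at (45,180), so I can lower it into the saddle.

```bash
python3 -m pendant '[[1,0,0,0.02,0,0,0],[1,0,0,0.035,0,0,0],[1,0,0,0.05,0,0,0],[1,0,0,0.05,0,0,0],[1,0,0,0.05,0,0,0]]';  python3 -m pendant '[[1,0,0,0.006,0,0,0],[1,0,0,0.012,0,0,0],[1,0,0,0.012,0,0,0]]'
```

```text
time: 9.72
ee_pos: [0.6029, 0.1753, 0.1907]
eef_rot: [0.775, 0.632, -0.0, 0.0]
ft_force: [-0.5, -1.0, -2.7]
width: 0.0101
grip_force: 24.7
time: 10.1
ee_pos: [0.6033, 0.1755, 0.1897]
eef_rot: [0.775, 0.632, 0.001, 0.001]
ft_force: [-9.2, -3.7, 17.8]
width: 0.0102
grip_force: 24.8
```

```bash
python3 -m pendant '[[1,0,0,-0.01,0,0,0],[1,0,0,-0.01,0,0,0],[0.2,0,0,-0.01,0,0,0],[0.2,0,0,-0.01,0,0,0],[0.2,0,0,-0.01,0,0,0],[0.2,0,0,-0.01,0,0,0],[0.2,0,0,-0.01,0,0,0],[0.2,0,0,-0.01,0,0,0]]' && python3 -m pendant '[[0.2,0,0,-0.02,0,0,0],[0.2,0,0,-0.05,0,0,0],[0.2,0,0,-0.12,0,0,0],[0.2,0,0,-0.22,0,0,0],[0.2,0,0,-0.35,0,0,0],[0.2,0,0,-0.5,0,0,0],[-1,0,0,-0.55,0,0,0],[-1,0,0,-0.55,0,0,0]]'; python3 - <<'E'
from h import *
import pickle
c=snap("wrist","scene","side"); pickle.dump(c,open("v4.pkl","wb"))
o=np.zeros((600,790,3),np.uint8)
f=lambda im,k:cv2.resize(np.ascontiguousarray(im[:,:,::-1]),None,fx=k,fy=k,interpolation=cv2.INTER_CUBIC)
o[:300,:450]=f(c["wrist"]["pixels"][100:300,200:500],1.5)
o[:280,460:740]=f(c["side"]["pixels"][140:210,270:340],4)
o[300:600,:400]=f(c["scene"]["pixels"][195:270,150:250],4)
o[300:600,410:790]=f(c["side"]["pixels"][240:315,240:335],4)
cv2.imwrite("pics/g4.png",o)
E
python3 go.py .6025 .1 .36 1.37
```

```text
time: 11.1
ee_pos: [0.603, 0.1753, 0.19]
eef_rot: [0.775, 0.632, 0.0, 0.0]
ft_force: [0.0, 0.5, 0.5]
width: 0.0346
grip_force: 0.0
time: 12.1
ee_pos: [0.6031, 0.1756, 0.3559]
eef_rot: [0.775, 0.632, 0.001, 0.0]
ft_force: [-0.1, 0.1, -0.7]
width: 0.0475
grip_force: 0.0
t 12.25 pos [0.6026 0.175  0.3535] yaw 1.3692 z [-2.e-03 -8.e-04 -1.e+00] w 0.0589 g 0.0 F [-0.4 -0.4  0.1]
row [-0.245, 0.0495, -0.0215] [-0.0008, 0.0006, -0.0004]
```

View pics/g4.png

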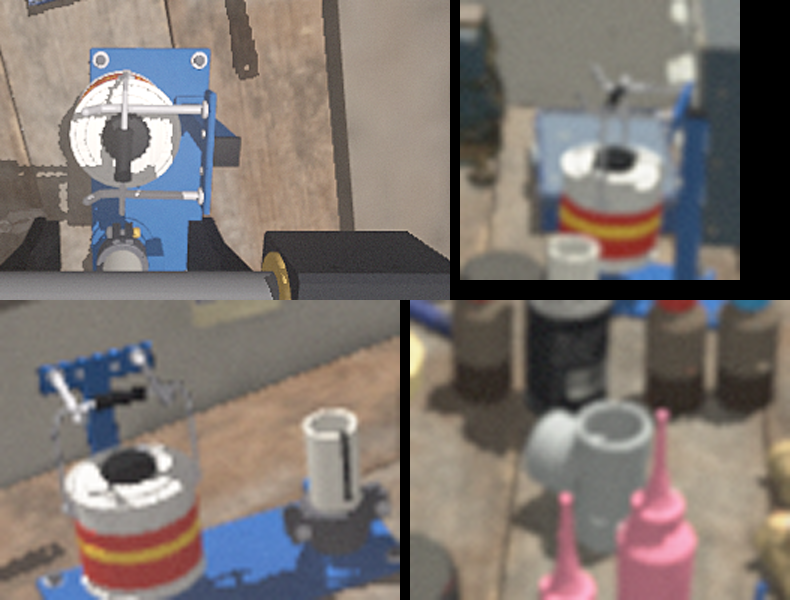

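All ten views are used. The last one shows the tin hanging on both prongs, with the wire across prongs at wrist crop (125,108) and (122,195), released. The tee is still standing at side crop (615,432). From here I measure by image code only.

```bash
python3 go.py .60 -.07 .36 1.9
```

```text
t 12.25 pos [0.6026 0.175  0.3535] yaw 1.3692 z [-2.e-03 -8.e-04 -1.e+00] w 0.0589 g 0.0 F [-0.4 -0.4  0.1]
row [-0.8019, 0.1548, -0.021] [-0.001, 0.0003, -0.2534]
```

```bash
python3 -m pendant '[[-1,-0.1,0.02,-0.02,0,0,-0.05],[-1,-0.25,0.05,-0.02,0,0,-0.1],[-1,-0.42,0.08,-0.02,0,0,-0.15],[-1,-0.58,0.11,-0.02,0,0,-0.2],[-1,-0.72,0.14,-0.02,0,0,-0.25],[-1,-0.8,0.155,-0.02,0,0,-0.253],[-1,-0.8,0.155,-0.02,0,0,-0.253]]'; python3 go.py .598 -.315 .33 2.48
```

```text
time: 13.12
ee_pos: [0.6001, -0.0719, 0.3595]
eef_rot: [0.584, 0.812, -0.001, -0.001]
ft_force: [0.2, 0.2, 0.6]
width: 0.0873
grip_force: 0.0
t 13.12 pos [ 0.6001 -0.0719  0.3595] yaw 1.8948 z [-2.3e-03 -2.0e-04 -1.0e+00] w 0.0873 g 0.0 F [0.2 0.2 0.6]
row [-0.766, -0.2643, 0.0984] [-0.001, -0.0005, -0.2794]
```

```bash
python3 -m pendant '[[-1,-0.1,-0.04,0,0,0,-0.06],[-1,-0.25,-0.09,0,0,0,-0.12],[-1,-0.4,-0.14,0.05,0,0,-0.18],[-1,-0.55,-0.19,0.1,0,0,-0.24],[-1,-0.7,-0.24,0.1,0,0,-0.28],[-1,-0.766,-0.264,0.1,0,0,-0.28],[-1,-0.766,-0.264,0.1,0,0,-0.28],[-1,-0.766,-0.264,0.1,0,0,-0.28]]'; cat > tee.py <<'E'
from h import *; import pickle
from scipy.optimize import minimize
np.set_printoptions(precision=4,suppress=True)
def model(v,c,shape):
    x,y,t,z0=v; a=np.linspace(0,2*np.pi,40); C,Sn=np.cos(a),np.sin(a); m=np.zeros(shape,np.uint8)
    Rz=R.from_euler("z",t).as_matrix(); o=np.array([x,y,z0])
    def hull(P): cv2.fillConvexPoly(m,cv2.convexHull((proj(c,P@Rz.T+o)*16).astype(np.int32)),255,shift=4)
    for r_,a0,b0 in [(.025,0,.024),(.025,.064,.088),(.023,.024,.064)]:
        hull(np.vstack([np.c_[r_*C,r_*Sn,0*a+h] for h in (a0,b0)]))
    hull(np.vstack([np.c_[0*a+h,.025*C,.044+.025*Sn] for h in (.031,.055)])); hull(np.vstack([np.c_[0*a+h,.023*C,.044+.023*Sn] for h in (0,.05)]))
    return m
def mask(c,v):
    h=cv2.cvtColor(c["pixels"],cv2.COLOR_RGB2HSV).astype(int); m=((h[...,1]<38)&(h[...,2]>60)).astype(np.uint8)*255
    near=cv2.dilate(model(v,c,m.shape),np.ones((15,15)))
    m=cv2.morphologyEx(m&near,cv2.MORPH_OPEN,np.ones((3,3)))
    f=cv2.findContours(m,cv2.RETR_EXTERNAL,cv2.CHAIN_APPROX_NONE)[0]; k=max(f,key=cv2.contourArea)
    o=np.zeros_like(m);cv2.drawContours(o,[k],-1,255,-1);return o
def fit(cs,v0,free=(0,1,2)):
    for it in range(2):
        ms=[cv2.GaussianBlur(mask(c,v0),(0,0),1.2).astype(float) for c in cs]
        def cost(d):
            v=np.array(v0,float);v[list(free)]+=d*np.array([.01,.01,.1,.01])[list(free)]
            return sum(((cv2.GaussianBlur(model(v,c,m.shape),(0,0),1.2)-m)**2).sum()/255**2/(m.sum()/255) for c,m in zip(cs,ms))
        k=minimize(cost,np.zeros(len(free)),method="Nelder-Mead",options=dict(initial_simplex=np.vstack([np.zeros(len(free)),np.eye(len(free))*.6]),xatol=1e-3,fatol=1e-6,maxiter=400))
        v=np.array(v0,float);v[list(free)]+=k.x*np.array([.01,.01,.1,.01])[list(free)];v0=v
    return v0,k.fun,[int((m>128).sum()) for m in ms],[int((model(v0,c,m.shape)>0).sum()) for c,m in zip(cs,ms)]
E
python3 - <<'E'
from tee import *
W=snap("wrist")["wrist"];pickle.dump(W,open("w5.pkl","wb"))
V=pickle.load(open("v4.pkl","rb"));v0=[.559,-.284,2.48,0]
h=cv2.cvtColor(W["pixels"],cv2.COLOR_RGB2HSV);u=proj(W,[[.559,-.284,.088]])[0];print(u,[h[int(u[1])+j,int(u[0])+i].tolist() for i,j in [(0,0),(60,0),(-60,0),(0,-60)]])
for cs in ([W],[V["side"]],[W,V["side"]]): print(*fit(cs,v0))
print(*fit([W,V["side"]],v0,(0,1,2,3)))
E
python3 go.py .559 -.284 .18 2.48
```

```text
time: 14.12
ee_pos: [0.6004, -0.3093, 0.3314]
eef_rot: [0.321, 0.947, 0.0, 0.0]
ft_force: [0.4, -0.7, -0.2]
width: 0.0868
grip_force: 0.0
[277.0855 146.7529] [[13, 40, 116], [13, 42, 186], [16, 37, 174], [15, 49, 171]]
[ 0.5585 -0.2823  2.5547  0.    ] 0.015084558207395578 [2501] [2445]
[ 0.554  -0.2756  2.5073  0.    ] 0.13403854748234786 [942] [920]
[ 0.5578 -0.2818  2.5571  0.    ] 0.16692231937187513 [2501, 938] [2452, 949]
[ 0.557  -0.2823  2.5256  0.0032] 0.16212160800004785 [2501, 942] [2481, 937]
t 14.18 pos [ 0.6003 -0.3094  0.3316] yaw 2.4883 z [ 7.e-04  4.e-04 -1.e+00] w 0.0869 g 0.0 F [ 0.7  0.5 -0.6]
row [0.1609, -0.0168, 0.5051] [0.0003, 0.0001, 0.004]
```

```bash
python3 - <<'E'
from h import *; import pickle
S=load("scene");V=pickle.load(open("v4.pkl","rb"));W=pickle.load(open("w5.pkl","rb"))
V0=V["side"];T=np.array([.5585,-.2823]);u=np.array([np.sin(2.5547),-np.cos(2.5547)]);v=np.array([np.cos(2.5547),np.sin(2.5547)])
g=lambda x,y:np.array([240+(x-410)/4,240+(y-300)/4])
h=cv2.cvtColor(W["pixels"],cv2.COLOR_RGB2HSV);m=((h[...,0]>160)&(h[...,0]<177)&(h[...,1]>70)).astype(np.uint8)
n,l,st,ce=cv2.connectedComponentsWithStats(m)
for i in range(1,n):
    if st[i,4]>150:
        for z in (.05,.16): p=onz(W,ce[i],z)[:2];print("pinkW",ce[i].round(),st[i],z,p.round(3),"u,v",((p-T)@u).round(3),((p-T)@v).round(3))
for uv,z in [(g(567,498),.168),(g(663,412),.168)]: p=onz(V0,uv,z)[:2];print("pink side",p.round(3),"u,v",((p-T)@u).round(3),((p-T)@v).round(3))
E
python3 go.py .5585 -.2823 .15 2.5547;python3 go.py .5585 -.2823 .073 2.5547
```

```text
pinkW [236. 203.] [ 217  181   38   49 1118] 0.05 [ 0.586 -0.38 ] u,v -0.066 -0.077
pinkW [236. 203.] [ 217  181   38   49 1118] 0.16 [ 0.575 -0.35 ] u,v -0.047 -0.051
pinkW [172. 208.] [ 134  186   65   50 1527] 0.05 [ 0.538 -0.457] u,v -0.157 -0.08
pinkW [172. 208.] [ 134  186   65   50 1527] 0.16 [ 0.539 -0.408] u,v -0.115 -0.053
pink side [ 0.539 -0.458] u,v -0.157 -0.081
pink side [ 0.59  -0.379] u,v -0.063 -0.079
t 14.18 pos [ 0.6003 -0.3094  0.3316] yaw 2.4883 z [ 7.e-04  4.e-04 -1.e+00] w 0.0869 g 0.0 F [ 0.7  0.5 -0.6]
row [0.1657, -0.0134, 0.6051] [0.0003, 0.0002, -0.0317]
t 14.18 pos [ 0.6003 -0.3094  0.3316] yaw 2.4883 z [ 7.e-04  4.e-04 -1.e+00] w 0.0869 g 0.0 F [ 0.7  0.5 -0.6]
row [0.1658, -0.0135, 0.8618] [0.0003, 0.0002, -0.0317]
```

```bash
python3 -m pendant '[[-1,0.08,-0.007,0.1,0,0,-0.03],[-1,0.166,-0.013,0.25,0,0,-0.032],[-1,0.166,-0.013,0.42,0,0,-0.032],[-1,0.166,-0.013,0.6,0,0,-0.032],[-1,0.166,-0.013,0.7,0,0,-0.032],[-1,0.166,-0.013,0.79,0,0,-0.032],[-1,0.166,-0.013,0.85,0,0,-0.032],[-1,0.166,-0.013,0.862,0,0,-0.032]]' && python3 -m pendant '[[1,0,0,0,0,0,0],[1,0,0,0,0,0,0],[1,0,0,0,0,0,0],[1,0,0,0,0,0,0],[1,0,0,0,0,0,0],[1,0,0,0,0,0,0],[1,0,0,0,0,0,0]]' 20; python3 go.py .5585 -.2823 .31 2.5547
```

```text
time: 15.18
ee_pos: [0.5576, -0.284, 0.072]
eef_rot: [0.29, 0.957, 0.0, -0.0]
ft_force: [0.1, -0.3, 1.3]
width: 0.0872
grip_force: 0.0
time: 16.05
ee_pos: [0.5579, -0.285, 0.0727]
eef_rot: [0.29, 0.957, -0.0, 0.0]
ft_force: [1.6, 0.1, 1.5]
width: 0.05
grip_force: 20.0
t 16.05 pos [ 0.5579 -0.285   0.0727] yaw 2.5525 z [ 5.e-04 -2.e-04 -1.e+00] w 0.05 g 20.0 F [1.6 0.1 1.5]
row [0.0031, 0.0086, -0.7911] [0.0, 0.0002, -0.001]
```

```bash
python3 -m pendant '[[1,0,0,-0.03,0,0,0],[1,0,0,-0.1,0,0,0],[1,0,0,-0.25,0,0,0],[1,0,0,-0.42,0,0,0],[1,0,0,-0.6,0,0,0],[1,0,0,-0.78,0,0,0],[1,0,0,-0.86,0,0,0],[1,0,0,-0.86,0,0,0]]'; python3 go.py .56 -.02 .33 3.07
```

```text
time: 17.05
ee_pos: [0.5584, -0.2845, 0.3337]
eef_rot: [0.29, 0.957, -0.0, 0.002]
ft_force: [-0.1, 0.1, -0.7]
width: 0.0498
grip_force: 20.0
t 17.05 pos [ 0.5584 -0.2845  0.3337] yaw 2.553 z [ 0.004  -0.0019 -1.    ] w 0.0498 g 20.0 F [-0.1  0.1 -0.7]
row [0.4852, 0.7362, 0.0107] [-0.0002, 0.0021, -0.2469]
```

```bash
python3 -m pendant '[[1,0.04,0.07,0,0,0,-0.04],[1,0.1,0.16,0,0,0,-0.08],[1,0.18,0.27,0,0,0,-0.12],[1,0.26,0.39,0,0,0,-0.16],[1,0.34,0.51,0,0,0,-0.2],[1,0.41,0.62,0,0,0,-0.235],[1,0.46,0.7,0,0,0,-0.247],[1,0.485,0.736,0,0,0,-0.247]]'; python3 -m pendant '[[1,0,0,0,0,0,0],[1,0,0,0,0,0,0],[1,0,0,0,0,0,0]]'; python3 - <<'E'
from tee import *
from bench import r
V=snap("scene","side","wrist");pickle.dump(V,open("v6.pkl","wb"))
st=r.read_state();p=st["ee_pos"];v0=[p[0],p[1],3.07,p[2]+.005-.078]
for k in ("scene","side","wrist"):
    c=V[k];h=cv2.cvtColor(c["pixels"],cv2.COLOR_RGB2HSV)
    md=model(v0,c,h.shape[:2])>0
    print(k,md.sum(),h[md].mean(0).round(),proj(c,[[p[0],p[1],v0[3]+.02]]))
    try: print(*fit([c],v0))
    except Exception as e: print(e)
    im=c["pixels"].copy(); im[cv2.Canny(model(v0,c,h.shape[:2]),50,100)>0]=[255,0,0]
E
python3 go.py .5725 .023 .33 3.07
```

```text
time: 18.05
ee_pos: [0.5591, -0.0172, 0.3306]
eef_rot: [0.033, 0.999, 0.0, 0.0]
ft_force: [-0.0, 0.4, -0.7]
width: 0.0501
grip_force: 20.0
time: 18.42
ee_pos: [0.5595, -0.0218, 0.3303]
eef_rot: [0.037, 0.999, -0.0, -0.0]
ft_force: [0.4, 0.2, -1.2]
width: 0.0499
grip_force: 20.0
scene 779 [ 63.   8. 107.] [[244.0111 177.1791]]
[0.4895 0.0191 3.5674 0.2574] 0.35226163183000975 [1734] [968]
side 832 [ 57.  10. 107.] [[294.5644 163.0684]]
[ 0.5904 -0.0459  3.0635  0.2574] 0.3594643821006388 [1516] [876]
wrist 15230 [ 49.   9. 137.] [[281.0995 236.9119]]
[ 0.5596 -0.0201  3.0335  0.2574] 0.0569814615598173 [16156] [15242]
t 18.57 pos [ 0.5595 -0.0212  0.3304] yaw 3.0688 z [-0. -0. -1.] w 0.0497 g 20.0 F [-1.  -0.8 -1.7]
row [-0.0327, 0.15, 0.0013] [-0.0, -0.0, -0.0006]
```

```bash
python3 -m pendant '[[1,-0.005,0.03,0,0,0,0],[1,-0.012,0.07,0.02,0,0,0],[1,-0.022,0.11,0.06,0,0,0],[1,-0.033,0.14,0.12,0,0,0],[1,-0.033,0.15,0.18,0,0,0],[1,-0.033,0.15,0.23,0,0,0],[1,-0.033,0.15,0.23,0,0,0],[1,-0.033,0.15,0.23,0,0,0]]'; python3 go.py .5725 .023 .217 3.07; cat > chk.py <<'E'
from tee import *
from bench import r
V=snap("scene","side","wrist");pickle.dump(V,open("v7.pkl","wb"));B=pickle.load(open("v4.pkl","rb"))
st=r.read_state();p=st["ee_pos"];m_=R.from_quat(st["eef_rot"]).as_matrix();yaw=np.arctan2(m_[1,0],m_[0,0])%(2*np.pi)
v0=np.array([p[0],p[1],yaw,p[2]+.005-.078]);print("tool-based",v0)
sc=np.array([.01,.01,.1,.01])
data=[]
for k in ("scene","side"):
    c=V[k];d=np.abs(c["pixels"].astype(int)-B[k]["pixels"]).max(2);d=cv2.medianBlur((d>22).astype(np.uint8)*255,3)
    md=model(v0,c,d.shape);near=cv2.dilate(md,np.ones((13,13)))>0
    lim=proj(c,[[p[0],p[1],p[2]-.028]])[0][1]; near[:int(lim)]=False
    data.append((k,c,d.astype(float),near))
c=V["wrist"];h=cv2.cvtColor(c["pixels"],cv2.COLOR_RGB2HSV).astype(int)
d=((h[...,1]<32)&(h[...,2]>70)).astype(np.uint8)*255; near=cv2.dilate(model(v0,c,d.shape),np.ones((25,25)))>0; near[245:]=False
data.append(("wrist",c,d.astype(float),near))
def run(sel,free):
    D=[x for x in data if x[0] in sel]; free=list(free)
    def cost(q):
        v=v0.copy();v[free]+=q*sc[free]
        return sum((((cv2.GaussianBlur(model(v,c,d.shape),(0,0),1).astype(float)-cv2.GaussianBlur(d,(0,0),1))[n]/255)**2).sum()/n.sum() for _,c,d,n in D)
    k=minimize(cost,np.zeros(len(free)),method="Nelder-Mead",options=dict(initial_simplex=np.vstack([np.zeros(len(free)),np.eye(len(free))*.5]),xatol=1e-3,fatol=1e-7,maxiter=500))
    v=v0.copy();v[free]+=k.x*sc[free];print(sel,v,"cost",round(cost(np.zeros(len(free))),4),round(k.fun,4))
run(["wrist"],(0,1,2));run(["scene"],(0,1,3));run(["side"],(0,1,3));run(["scene","side"],(0,1,3));run(["scene","side"],(0,1,2,3));run(["scene","side","wrist"],(0,1,2,3))
E
python3 chk.py
```

```text
time: 19.58
ee_pos: [0.5727, 0.0233, 0.2619]
eef_rot: [0.036, 0.999, -0.0, 0.0]
ft_force: [-0.3, -0.2, -0.8]
width: 0.0498
grip_force: 20.0
t 19.57 pos [0.5727 0.0233 0.2619] yaw 3.0691 z [ 6.e-04 -1.e-04 -1.e+00] w 0.0498 g 20.0 F [-0.3 -0.2 -0.8]
row [0.0008, -0.001, 0.1496] [-0.0, 0.0003, -0.0004]
tool-based [0.5728 0.0235 3.0694 0.1891]
['wrist'] [0.5732 0.0242 3.0437 0.1891] cost 0.0346 0.0115
['scene'] [ 0.5971 -0.0235  3.0694  0.2255] cost 0.3373 0.0539
['side'] [0.5725 0.0269 3.0694 0.1912] cost 0.0306 0.0205
['scene', 'side'] [ 0.5726 -0.0578  3.0694  0.2319] cost 0.3679 0.088
['scene', 'side'] [ 0.5732 -0.0494  3.2354  0.2285] cost 0.3679 0.0831
['scene', 'side', 'wrist'] [0.5725 0.0243 3.0318 0.1966] cost 0.4025 0.3578
```

```bash
python3 - <<'E'
from h import *; import pickle
A=pickle.load(open("v7.pkl","rb"));B=pickle.load(open("v4.pkl","rb"))
for k in("scene","side"):
    c=A[k]
    for nm,X,z in (("pipe",A,.115),("tee",A,.2),("tee",A,.205)):
        u=proj(c,[[.5727,.0235,z]])[0];rw=int(round(u[1]));x0=int(u[0])
        print(k,nm,u.round(1),x0-16,*["%d/%d"%tuple(a) for a in cv2.cvtColor(X[k]["pixels"],cv2.COLOR_RGB2HSV)[rw,x0-16:x0+17][:,1:]])
E
```

```text
scene pipe [232.2 228.8] 216 84/170 77/168 84/167 82/162 78/160 78/166 79/162 80/169 79/174 65/177 39/185 19/188 20/181 21/159 21/158 18/159 20/163 17/161 20/143 13/77 21/73 20/130 25/155 33/146 50/143 50/147 54/146 43/147 50/149 45/146 49/152 55/159 50/157
scene tee [230.4 204.1] 214 27/122 25/123 21/122 25/122 25/124 23/124 27/122 20/112 11/97 0/112 5/113 7/113 7/116 4/114 5/113 2/110 0/110 7/110 5/110 8/92 6/86 5/101 5/110 4/114 5/113 5/113 7/113 4/114 5/113 5/112 5/113 2/105 19/93
scene tee [230.3 202.6] 214 23/123 23/120 29/122 23/120 21/122 21/121 28/128 23/112 5/101 5/111 4/115 4/115 2/114 2/114 5/108 5/110 5/112 4/115 2/103 13/61 22/35 11/69 5/96 5/107 5/113 0/112 2/113 5/111 0/111 4/114 5/112 5/109 11/92
side pipe [297.7 205.2] 281 23/112 25/114 24/115 27/113 25/114 29/113 24/117 35/130 39/144 45/153 38/146 24/148 19/149 22/154 20/155 23/157 19/157 22/160 21/159 19/159 20/166 20/168 23/168 29/161 35/154 42/150 51/149 55/152 56/147 44/151 36/149 36/149 33/149
side tee [298.5 181. ] 282 43/160 43/166 42/169 45/165 43/142 23/109 10/101 44/121 62/144 42/135 11/115 7/114 4/115 6/120 8/126 6/121 9/117 9/115 7/115 6/120 4/129 8/134 4/130 2/124 4/119 5/96 13/60 12/44 25/41 6/46 10/75 15/150 11/225
side tee [298.6 179.5] 282 39/155 37/159 37/166 39/157 35/132 4/114 17/133 29/147 41/149 29/133 9/118 9/113 9/118 6/119 8/125 8/124 6/119 2/117 4/118 8/121 2/125 9/136 7/142 7/148 7/145 7/116 3/75 13/59 10/51 15/51 10/52 11/96 12/167
```

```bash
python3 - <<'E'
from tee import *
A=pickle.load(open("v7.pkl","rb"));c=A["scene"];v=np.array([.5728,.0238,3.055,.1895]);m=model(v,c,(420,560))
h=cv2.cvtColor(c["pixels"],cv2.COLOR_RGB2HSV).astype(int);k=((h[...,1]<15)&(h[...,2]>80)&(h[...,2]<150))
for rw in range(188,224,3):
    a=np.where(m[rw]>127)[0]; b=np.where(k[rw,205:265])[0]+205
    print(rw,"model",(a.min(),a.max()) if len(a) else None,"img",(b.min(),b.max(),len(b)) if len(b) else None)
c=A["side"];m=model(v,c,(420,560));h=cv2.cvtColor(c["pixels"],cv2.COLOR_RGB2HSV).astype(int);k=((h[...,1]<16)&(h[...,2]>90))
for rw in range(172,194,2):
    a=np.where(m[rw]>127)[0]; b=np.where(k[rw,270:312])[0]+270
    print(rw,"model",(a.min(),a.max()) if len(a) else None,"img",(b.min(),b.max(),len(b)) if len(b) else None)
E
```

```text
188 model (np.int64(220), np.int64(238)) img (np.int64(223), np.int64(237), 15)
191 model (np.int64(221), np.int64(241)) img (np.int64(206), np.int64(254), 18)
194 model (np.int64(222), np.int64(245)) img (np.int64(223), np.int64(243), 18)
197 model (np.int64(222), np.int64(247)) img (np.int64(223), np.int64(245), 19)
200 model (np.int64(222), np.int64(247)) img (np.int64(221), np.int64(257), 22)
203 model (np.int64(221), np.int64(246)) img (np.int64(222), np.int64(246), 22)
206 model (np.int64(222), np.int64(244)) img (np.int64(222), np.int64(259), 23)
209 model (np.int64(222), np.int64(240)) img (np.int64(223), np.int64(237), 15)
212 model None img None
215 model None img None
218 model None img None
221 model None img None
172 model (np.int64(280), np.int64(306)) img (np.int64(281), np.int64(306), 26)
174 model (np.int64(280), np.int64(306)) img (np.int64(280), np.int64(306), 27)
176 model (np.int64(280), np.int64(306)) img (np.int64(281), np.int64(311), 27)
178 model (np.int64(280), np.int64(307)) img (np.int64(287), np.int64(307), 18)
180 model (np.int64(290), np.int64(307)) img (np.int64(288), np.int64(307), 17)
182 model (np.int64(290), np.int64(307)) img (np.int64(292), np.int64(311), 17)
184 model (np.int64(290), np.int64(307)) img (np.int64(292), np.int64(311), 20)
186 model (np.int64(292), np.int64(306)) img (np.int64(294), np.int64(311), 18)
188 model (np.int64(298), np.int64(299)) img (np.int64(289), np.int64(311), 15)
190 model None img (np.int64(302), np.int64(311), 10)
192 model None img None
```

```bash
python3 -m pendant '[[1,0,0,0.02,0,0,-0.003],[1,0,0,0.05,0,0,-0.006],[1,0,-0.001,0.08,0,0,-0.006],[1,0,-0.001,0.11,0,0,-0.006],[1,0,-0.001,0.13,0,0,-0.006],[1,0,-0.001,0.143,0,0,-0.006],[1,0,-0.001,0.147,0,0,-0.006],[1,0,-0.001,0.147,0,0,-0.006]]'; python3 -m pendant '[[1,0,0,0,0,0,0],[1,0,0,0,0,0,0],[1,0,0,0,0,0,0],[1,0,0,0,0,0,0]]'; python3 chk.py; python3 go.py .5725 .023 .2177 3.08
python3 - <<'E'
from h import *; import pickle
A=pickle.load(open("v7.pkl","rb"));B=pickle.load(open("v4.pkl","rb"))
# tin, hook & bottle regions unchanged since the release?
for k,P in (("scene",[("tin",.6,.175,.06),("can",.527,-.144,.08),("glue_c",.656,-.139,.05),("redback",.6,-.138,.05),("redfront",.46,-.13,.05)]),("side",[("tin",.6,.175,.06),("can",.527,-.144,.1),("glue_c",.656,-.139,.05),("redback",.6,-.138,.05),("redfront",.46,-.13,.05)])):
    for n,*p in P:
        u=proj(A[k],[p])[0].astype(int);q=np.s_[u[1]-12:u[1]+12,u[0]-10:u[0]+10]
        print(k,n,u,np.abs(A[k]["pixels"][q].astype(int)-B[k]["pixels"][q]).mean().round(1))
E
```

```text
time: 20.72
ee_pos: [0.5726, 0.0234, 0.2175]
eef_rot: [0.03, 1.0, -0.0, 0.0]
ft_force: [-0.7, 0.2, -0.2]
width: 0.0501
grip_force: 20.0
time: 21.22
ee_pos: [0.5725, 0.0234, 0.2174]
eef_rot: [0.03, 1.0, -0.0, 0.0]
ft_force: [0.4, 0.8, -0.7]
width: 0.0502
grip_force: 20.0
tool-based [0.5725 0.0234 3.0824 0.1444]
['wrist'] [0.573  0.0247 3.0596 0.1444] cost 0.0476 0.0179
['scene'] [0.569  0.0265 3.0824 0.1446] cost 0.0734 0.0676
['side'] [0.5734 0.025  3.0824 0.1456] cost 0.0493 0.046
['scene', 'side'] [0.5742 0.0243 3.0824 0.1415] cost 0.1227 0.1136
['scene', 'side'] [0.5749 0.0226 2.9859 0.1431] cost 0.1227 0.1094
['scene', 'side', 'wrist'] [0.5735 0.0241 3.0506 0.1418] cost 0.1703 0.1286
t 21.38 pos [0.5725 0.0234 0.2174] yaw 3.0824 z [ 1.e-04 -1.e-04 -1.e+00] w 0.0498 g 20.0 F [ 0.  -0.  -0.6]
row [-0.0, -0.0012, -0.0012] [-0.0, 0.0, 0.0012]
scene tin [185 258] 2.2
scene can [283 225] 4.0
scene glue_c [257 219] 2.8
scene redback [267 225] 3.6
scene redfront [294 243] 7.0
side tin [305 199] 16.9
side can [280 236] 2.1
side glue_c [324 252] 2.0
side redback [305 251] 2.1
side redfront [258 247] 16.7
```

```bash
python3 - <<'E'
from h import *; import pickle
A=pickle.load(open("v7.pkl","rb"));B=pickle.load(open("v4.pkl","rb"));C=pickle.load(open("v2.pkl","rb"))
for k,u in (("side",(258,247)),("scene",(294,243))):
    for nm,X in (("v4",B),("v2",C)):
        t=X[k]["pixels"][u[1]-16:u[1]+16,u[0]-12:u[0]+12];s=A[k]["pixels"][u[1]-24:u[1]+24,u[0]-20:u[0]+20]
        m=cv2.matchTemplate(s,t,cv2.TM_CCOEFF_NORMED);_,v,_,l=cv2.minMaxLoc(m);print(k,nm,"shift",l[0]-8,l[1]-8,round(v,3))
    print([int(x) for x in A[k]["pixels"][u[1]-12:u[1]+12,u[0]-10:u[0]+10].mean((0,1))],[int(x) for x in B[k]["pixels"][u[1]-12:u[1]+12,u[0]-10:u[0]+10].mean((0,1))])
E
```

```text
side v4 shift 0 -1 0.448
side v2 shift 0 0 0.776
[91, 76, 67] [101, 84, 74]
scene v4 shift 0 0 0.912
scene v2 shift 0 0 0.911
[86, 67, 60] [93, 73, 64]
```

The front red-nozzled bottle is only in shadow and has not moved. The tee is held steady over the pipe, so I'm handing in.

```bash
python3 -c "
from bench import r
print(r.close_job())"
```

```text
the job is handed in; nothing more can be done
None
```

The job is handed in: the tin hangs released on the double hook, and the tee is held upright and centred about 15 mm above the pipe with its branch along the black line. The bottles and can are still standing where they were.

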